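# Pop open the touch-latch door of the cup cabinet

## Robot

A 7-joint arm with a two-finger parallel gripper is mounted at the origin on the work surface. World frame = base frame: x ahead of the robot, y to its left, z up, the work surface at z = 0. Lengths are in m, angles in rad, forces in N, time in s.
With the tool pointing down it reaches from about 0.425 to 0.8 m from the base axis. Payload 8.3 kg.
Tool frame: the origin (TCP) lies at the very end of the fingers, on their centre line; the grasp point (between the pads) lies 19 mm behind it; z points along the fingers, y is the line along which they close (so a half turn about z gives the same grasp; the last joint's range is limited). The gripper opens to 85 mm and grips with 20 to 120 N. Pads are 22 mm wide; open, the fingers measure 114 mm over their backs; the gripper's body (76 mm by 85 mm) begins 54 mm behind the grasp point. The pads swing forward as they close: fully open they stand 13 mm farther back than shut.
Start: joints at [1.208, 0.383, 0.016, 1.37, -0.006, 1.388, -0.046], TCP at [0.185, -0.597, 0.231] pointing down, gripper open.
Joint ranges: [-2.95, 2.95], [-0.25, 2.06], [-1.52, 1.56], [0.18, 2.33], [-1.44, 4.58], [0.02, 2.06], [-3.01, 3.01]. Speed limits (rad/s): [2.39, 2.39, 3.01, 3.01, 3.14, 3.14, 3.14].

## Interface

Orientations are given as a unit quaternion [x, y, z, w].
In Python, from rig import manip, get_image, order, spotter gives the robot as it stands. The module is installed in compiled form; this text tells all that it offers.
- The arm moves only by the shell command python3 -m handwheel 'ROWS' [OPENING] [FORCE]. ROWS is JSON, a list that holds one entry, the list of rows, each a list of 6 numbers: the shift along the tool's x, y, z in m, then the turn, a rotation vector about the tool's x, y, z in rad. In form: [[[x, y, z, wx, wy, wz], ...]]. A call has 1 to 10 rows; each row is the pose to reach, as a shift and turn from the pose commanded when the call began, along the tool's axes at that moment; what a row does not reach only later rows make up. A row lasts 1/8 s, in which the tool goes at most 62.5 mm and 10.7 degrees, less where a joint would pass 70% of its speed; a pose out of reach is approached as far as the arm can. A call with a gripper value outside its range is refused whole. OPENING is the opening in per cent of the stroke, from 0 (shut) to 100 (fully open), set as the call begins (- or left out, the last holds). The fingers move at their own pace and stop on an object; FORCE is the grip in N (left out, the last holds). Time passes only in rows, so rows that repeat a pose let the fingers close. It gives the time, the measured TCP pose, the force, the opening and the grip force at its end, in the units of the state.
- manip.get_obs(): the state, without advancing time (a new reading comes with each control period).
- get_image(name): name is "side" or "top"; returns a dict with "frame" (400x640x3 uint8, red, green, blue), "fx", "fy", "cx", "cy" (pixels), "R" (3x3) and "t" (3): a world point X has camera coordinates R X + t. Camera axes: x right, y down, z forward; pixel columns grow to the right and rows downward; lengths in m; the calibration is good to about 2 mm. A picture is of the moment at which its call begins. There is no depth.
- order.sign_off(): hands the job in; it is judged then, once.
Trained networks look in a picture, given as the dict that the camera call returned (one of the last four; its "shot" number tells which), for a name from the list of things; names that differ only in an ending like _2 or _b are one class to them, and where a whole thing is asked for, a point or a joint stands for the part that bears it (a point fixed in the world has none). Each returns a list of dicts, best first, with "p" (0 to 1); they miss things now and then, are a little off and sometimes report something else, mostly with a low value. They report only what shows in the picture. A call takes as long as a camera call. They do not tell look-alikes from the thing itself.
- spotter.silhouettes(picture, query): "pixels" (400x640 bool, what is visible of it) and "rect" ([left, top, right, bottom] as shares, 0 to 1, of the picture: columns of its width, rows of its height, round what is visible of it).
- spotter.spot_point(picture, query): "centre" ([column, row] as shares, 0 to 1, of the picture: columns of its width, rows of its height: a listed point, or the origin of a listed thing).
The state is a dict: "time": time; "joint_positions": joint angles; "dq": joint speeds; "joint_torque": joint torques, N m; "tcp_pos": TCP position; "ee_rot": TCP orientation; "wrist_force": force on the tool from outside, world axes, zero at the start; "wrist_torque": the same for the moment, N m; "width": opening from 0.0 (shut) to 1.0 (fully open); "gripper_force": force on a finger pad.
Only numpy, scipy, OpenCV 4.12 (cv2) and the standard library are available. Lean on these libraries where they do the work, as an engineer would, in place of code of your own. Each camera call takes 0.05 s, during which the arm holds its last target. There are 200 camera calls.

## Task

A teacup stands in the way of the wider door of the small countertop cabinet: with closed fingertips push it along the counter, without picking it up or tipping it, until it is wholly out of that door's swing. Then press the wider door in near its free edge (beside the narrow door) so that its push-to-open catch lets go, and back away to let the spring bring it ajar. Leave the narrow door shut, the other things where they are, and do not let the door strike any of them.

Things in the scene. Friction and masses are not known exactly. Their poses are not given: they have to be found in the camera images.
- cabinet: White fixed cabinet, 200 mm deep, 340 wide, 180 high, at the right, two plain light-wood doors facing the middle of the counter. Origin: centre of the underside; x points from the front into it, y along the front, z up. Shut doors: outer faces at x = -0.124, z = 0.012 to 0.172; wide door y = 0.168 (upright hinge) to -0.032 (free edge), narrow door y = -0.036 (free edge) to -0.168 (hinge).
- wide_door (a joint): Wide door, 200 mm wide, 16 thick; 0 rad shut and latched, grows as it swings outward. Its touch-latch releases when the door is pushed in 5 mm at the free edge (rigid stop at 7 mm, -0.035 rad): about 5 to 6 N at wide_door_press. Let go, it springs to rest at about 0.63 rad in about 2 s, its free edge then 120 mm out. The released catch does not latch again.
- wide_door_press (a point): A point on the outer face of the wide door, where to press: 25 mm from its free edge, 18 mm below its top edge, 154 mm above the counter when shut. Moves with the door.
- wide_door_hinge (a point): The wide door's hinge line (upright) near its lower end, fixed on the cabinet at x = -0.108, y = 0.168 of the cabinet's frame. A teacup whose centre is more than 240 mm from it, seen from above, is out of the door's swing.
- narrow_door (a joint): Narrow door beside it, 132 mm wide, same make, with its own touch-latch; 0 rad shut, grows as it opens. To stay shut.
- cup: The white ceramic teacup with thin blue bands that stands in front of the wide door, 74 mm across at its widest (20 mm up), 62 high, no handle, about 0.2 kg, upright on the counter. Origin at the centre of its underside. It starts 95 to 125 mm (its centre) out from the shut wide door's face and 120 to 165 mm along the door from its hinge.
- cup_b: Another such teacup, in the middle of the counter. Bystander; origin at the centre of its underside.
- cup_c: A third such teacup, in the middle of the counter. Bystander; origin at the centre of its underside.
- soy_bottle: Amber glass bottle, 52 mm across, 150 high. Bystander; origin at the centre of its underside.
- spoon: Spoon lying on the counter, about 200 mm long. Bystander; origin on its underside.
- salt_jar: Small glass jar, 48 mm across, 55 high, in front of the narrow door's hinge end, its centre 45 mm out from the door's face. Bystander; origin at the centre of its underside.
- bowl: Blue bowl, 110 mm across, 50 high, on the back part of the cabinet's top. Bystander; origin at the centre of its underside.
There are look-alikes about, which are no part of the job. Leave any orange or red look-alike of the cup alone.

How it is judged:
By the outcome, as a careful person would: the job done as asked, in the order asked, and still so for the second after the job is handed in, with the robot touching nothing.
It also fails if it takes over 48 s, if anything falls off the work surface, if the arm or the gripper's body presses on something with over 40 N, if the wrist force passes 120 N, or if a joint passes its speed limit or range.

## Working session

There is one attempt and no reset: what is moved stays moved. The work goes in short steps, Python scripts to look and compute and a shell command to move; the robot and the scene stay as the last step left them, time stands still between calls to the robot, and variables do not carry over. Pictures are saved under pics/ and viewed, at most 10 in all, crops included, and the job is handed in when it is done.

```bash
mkdir -p pics
cat > h.py <<'E'
import numpy as np, cv2
from rig import manip, get_image, order, spotter
def save(p,n): cv2.imwrite('pics/'+n,p['frame'][:,:,::-1])
def ray(p,c,r):
    d=np.array([(c-p['cx'])/p['fx'],(r-p['cy'])/p['fy'],1.]); R=np.array(p['R']); return -R.T@np.array(p['t']),R.T@d
def atz(p,c,r,z):
    o,d=ray(p,c,r); return o+d*(z-o[2])/d[2]
def proj(p,X):
    q=np.array(p['R'])@np.array(X)+np.array(p['t']); return [p['fx']*q[0]/q[2]+p['cx'],p['fy']*q[1]/q[2]+p['cy']]
E
python3 - <<'E'
from h import *
np.set_printoptions(precision=3,suppress=True)
o=manip.get_obs(); print(o['time'],o['tcp_pos'],o['ee_rot'],o['width'])
for n in ('side','top'):
    p=get_image(n); save(p,n+'0.png'); print(n,-np.array(p['R']).T@p['t'],p['fx'])
    for q,z in (('cup',0),('salt_jar',0),('soy_bottle',0),('spoon',0),('bowl',.18),('cabinet',0),('wide_door_press',.154),('wide_door_hinge',0.012)):
        for k in spotter.spot_point(p,q)[:5]:
            c,r=k['centre'][0]*640,k['centre'][1]*400
            print(q,round(k['p'],2),round(c),round(r),atz(p,c,r,z))
E
```

```text
0.0 [ 0.184 -0.597  0.23 ] [ 0.989  0.149 -0.    -0.001] 1.0026461189200937
side [0.465 0.575 0.527] 369.10864580126423
cup 0.97 332 251 [ 0.527 -0.128  0.   ]
cup 0.71 268 262 [ 0.669 -0.078  0.   ]
cup 0.67 353 316 [0.472 0.07  0.   ]
cup 0.63 418 290 [ 0.341 -0.008  0.   ]
cup 0.57 239 317 [0.687 0.089 0.   ]
salt_jar 0.88 406 235 [ 0.347 -0.208  0.   ]
soy_bottle 0.74 298 305 [0.58  0.049 0.   ]
spoon 0.72 305 376 [0.544 0.203 0.   ]
spoon 0.3 317 134 [ 0.658 -0.968  0.   ]
bowl 0.63 317 141 [ 0.585 -0.39   0.18 ]
cabinet 0.82 340 202 [ 0.523 -0.368  0.   ]
wide_door_hinge 0.96 280 219 [ 0.675 -0.245  0.012]
top [ 0.439 -0.092  1.094] 366.22470520829984
cup 0.98 301 159 [ 0.66  -0.074  0.   ]
cup 0.95 248 220 [0.473 0.077 0.   ]
cup 0.7 273 265 [0.343 0.001 0.   ]
cup 0.68 249 146 [0.697 0.082 0.   ]
cup 0.61 316 200 [ 0.535 -0.122  0.   ]
salt_jar 0.8 347 263 [ 0.35  -0.217  0.   ]
soy_bottle 0.53 260 183 [0.583 0.046 0.   ]
spoon 0.57 201 196 [0.542 0.219 0.   ]
bowl 0.7 427 174 [ 0.593 -0.399  0.18 ]
bowl 0.33 314 200 [ 0.52  -0.113  0.18 ]
wide_door_press 0.82 365 207 [ 0.506 -0.246  0.154]
wide_door_hinge 0.97 363 151 [ 0.687 -0.262  0.012]
```

View pics/side0.png

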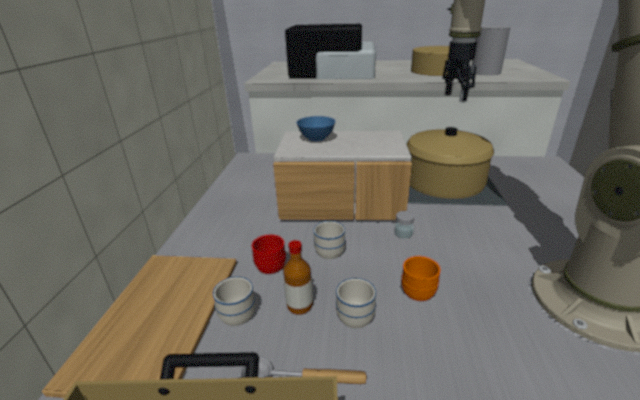

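View pics/top0.png

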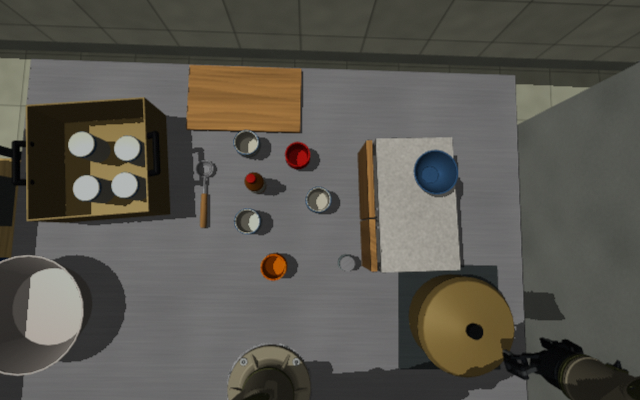

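The side view shows three white blue-banded cups at (330,239), (234,300) and (356,302), a red cup at (268,254) and an orange one at (420,278). In the top view the white cups are at (318,200), (247,144) and (248,221), with red at (297,155) and orange at (273,266). The one in front of the wide door is white, at side (330,239) / top (318,200).

```bash
cat >> h.py <<'E'
from scipy.optimize import minimize
def hull(p,pts):
    m=np.zeros((400,640),np.uint8); q=np.array([proj(p,x) for x in pts])
    cv2.fillConvexPoly(m,np.round(cv2.convexHull(q.astype(np.float32))*16).astype(np.int32),1,shift=4); return m>0
def box(x,y,z): return np.array([[a,b,c] for a in x for b in y for c in z])
def place(P,v):
    c,s=np.cos(v[2]),np.sin(v[2]); return P@np.array([[c,s,0],[-s,c,0],[0,0,1]])+[v[0],v[1],0]
A=np.linspace(0,2*np.pi,40)
CUP=np.array([[r*np.cos(a),r*np.sin(a),z] for r,z in((.026,0),(.037,.02),(.036,.062)) for a in A])
DOOR=box((-.124,-.108),(-.032,.168),(.012,.172)); CAB=box((-.124,.1),(-.17,.17),(0,.18))
def fit(obs,v0,step):
    # obs: list of (pic,mask,pts)
    def cost(v): 
        return sum(1-(lambda h:(h&m).sum()/(h|m).sum())(hull(p,place(P,v))) for p,m,P in obs)/len(obs)
    n=len(v0); S=np.vstack([v0]+[np.array(v0)+np.eye(n)[i]*step[i] for i in range(n)])
    f=(lambda v:cost(np.r_[v,0]) if n==2 else cost(v))
    r=minimize(f,v0,method='Nelder-Mead',options=dict(initial_simplex=S,xatol=1e-4,fatol=1e-5)); return r.x,1-r.fun
def near(p,q,X):
    c=proj(p,X); L=spotter.silhouettes(p,q)
    f=lambda k:np.hypot((k['rect'][0]+k['rect'][2])*320-c[0],(k['rect'][1]+k['rect'][3])*200-c[1])
    k=min(L,key=f); print(q,round(k['p'],2),round(f(k),1)); return k['pixels']
E
python3 - <<'E'
from h import *
np.set_printoptions(precision=4,suppress=True)
s=get_image('side');t=get_image('top')
X=[.532,-.125,.03]
ms,mt=near(s,'cup',X),near(t,'cup',X)
for ob in ([(s,ms,CUP),(t,mt,CUP)],[(s,ms,CUP)],[(t,mt,CUP)]): print('cup',fit(ob,[.53,-.125],[.01,.01]))
D=[.58,-.25,.09]
ob=[(s,near(s,'wide_door',D),DOOR),(t,near(t,'wide_door',D),DOOR)]
v0=[.515,-.365,-np.pi/2]
print('door',fit(ob,v0,[.01,.01,.03]))
C=[.515,-.36,.09]
oc=[(s,near(s,'cabinet',C),CAB),(t,near(t,'cabinet',C),CAB)]
print('cab',fit(oc,v0,[.01,.01,.03])); v,i=fit(ob+oc,v0,[.01,.01,.03]); print('both',v,i)
print('hinge',place(np.array([[-.108,.168,0]]),v),'press',place(np.array([[-.124,-.007,.154]]),v))
im=t['frame'][100:300,160:400,::-1].copy()
for pt in place(np.vstack([DOOR,CAB]),v):
    a=proj(t,pt); cv2.circle(im,(int(a[0]-160),int(a[1]-100)),1,(0,255,0),-1)
a=im; b=s['frame'][180:340,200:440,::-1]
for pt in place(DOOR,v): pass
cv2.imwrite('pics/crop1.png',cv2.resize(np.vstack([a,b]),None,fx=1.6,fy=1.6))
for q,X in (('red',[.665,-.076,.03]),('b',[.473,.075,.03]),('o',[.342,0,.03])):
    m=near(t,'cup',X); print(q,fit([(t,m,CUP)],X[:2],[.01,.01]))
E
```

```text
cup 0.59 1.5
cup 0.78 3.5
cup (array([ 0.5343, -0.1282]), np.float64(0.9129634516426969))
cup (array([ 0.5343, -0.1286]), np.float64(0.9763928234183191))
cup (array([ 0.535 , -0.1264]), np.float64(0.8591549295774648))
wide_door 0.91 2.5
wide_door 0.87 6.5
door (array([ 0.5165, -0.3738, -1.552 ]), np.float64(0.9059376200485876))
cabinet 0.68 1.1
cabinet 0.97 8.4
cab (array([ 0.5175, -0.3766, -1.5189]), np.float64(0.8816519011014499))
both [ 0.5185 -0.3744 -1.5416] 0.8913407469409133
hinge [[ 0.6832 -0.2616  0.    ]] press [[ 0.5078 -0.2507  0.154 ]]
cup 0.96 2.8
red (array([ 0.6621, -0.0631]), np.float64(0.9376053962900506))
cup 0.55 2.9
b (array([0.4689, 0.0722]), np.float64(0.8682926829268293))
cup 0.81 1.9
o (array([ 0.3444, -0.0042]), np.float64(0.9495934959349593))
```

View pics/crop1.png

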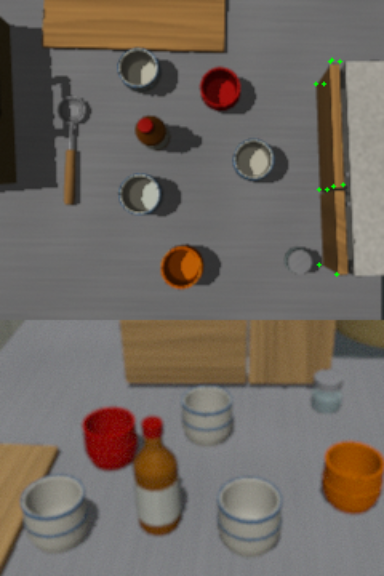

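The crop confirms that the cup in front of the wide door is the white one with blue bands, at top-crop (253,158) and side-crop (207,415). The red and orange ones are separate. The cup is at about (0.534, -0.128) and the hinge at about (0.683, -0.262). The cup is 122 mm out from the door face and 149 mm along it, so both match the given ranges. I'll approach from the hinge side and push directly away from the hinge.

```bash
cat >> h.py <<'E'
from scipy.spatial.transform import Rotation as Ro
def delta(X,yaw=None):
    o=manip.get_obs(); R=Ro.from_quat(o['ee_rot']); M=R.as_matrix(); y=np.arctan2(M[1,0],M[0,0])
    print('t',round(o['time'],2),'tcp',np.round(o['tcp_pos'],4),'yaw',round(y,3),'w',round(o['width'],2),'F',np.round(o['wrist_force'],1),'j7',round(o['joint_positions'][6],2))
    print('shift',np.round(M.T@(np.array(X)-o['tcp_pos']),4), 'wz',None if yaw is None else round(y-yaw,3))
E
python3 -m handwheel '[[[0.02,-0.01,-0.05,0,0,0],[0.06,-0.03,-0.1,0,0,-0.05],[0.11,-0.06,-0.1,0,0,-0.1],[0.16,-0.09,-0.1,0,0,-0.2],[0.21,-0.12,-0.1,0,0,-0.3],[0.26,-0.15,-0.1,0,0,-0.4],[0.31,-0.175,-0.1,0,0,-0.5],[0.36,-0.2,-0.1,0,0,-0.56],[0.41,-0.23,-0.1,0,0,-0.56],[0.46,-0.26,-0.1,0,0,-0.56]]]' 0 20
python3 -c "
from h import *
delta([.587,-.174,.02],.838)"
```

```text
time: 2.7
tcp_pos: [0.5483, -0.2116, 0.3315]
ee_rot: [0.909, 0.417, 0.0, 0.0]
wrist_force: [0.2, -0.9, 0.6]
width: -0.002
gripper_force: 0.0
t 2.7 tcp [ 0.5483 -0.2116  0.3315] yaw 0.859 w -0.0 F [ 0.2 -0.9  0.6] j7 -0.47
shift [0.0537 0.0046 0.3115] wz 0.021
```

```bash
python3 -m handwheel '[[[0.03,0.003,0.01,0,0,0.02],[0.054,0.005,0.05,0,0,0.02],[0.054,0.005,0.11,0,0,0.02],[0.054,0.005,0.16,0,0,0.02],[0.054,0.005,0.21,0,0,0.02],[0.054,0.005,0.25,0,0,0.02],[0.054,0.005,0.28,0,0,0.02],[0.054,0.005,0.3,0,0,0.02],[0.054,0.005,0.312,0,0,0.02],[0.054,0.005,0.312,0,0,0.02]]]'
python3 - <<'E'
from h import *
delta([.535,-.128,.02])
t=get_image('top'); s=get_image('side'); save(s,'s2.png')
X=[.534,-.128,.03]
print(fit([(s,near(s,'cup',X),CUP)],X[:2],[.01,.01]))
cv2.imwrite('pics/c2.png',cv2.resize(np.hstack([t['frame'][100:300,220:420],s['frame'][140:340,200:400]])[:,:,::-1],None,fx=2,fy=2))
E
```

```text
time: 3.95
tcp_pos: [0.5863, -0.1751, 0.0191]
ee_rot: [0.913, 0.408, -0.0, -0.0]
wrist_force: [0.4, -0.2, 0.6]
width: -0.002
gripper_force: 0.0
t 3.95 tcp [ 0.5863 -0.1751  0.0191] yaw 0.84 w -0.0 F [ 0.4 -0.2  0.6] j7 -0.65
shift [ 0.0009 -0.0696 -0.0008] wz None
cup 0.66 2.0
(array([ 0.53424582, -0.12880299]), np.float64(0.973384030418251))
```

View pics/c2.png

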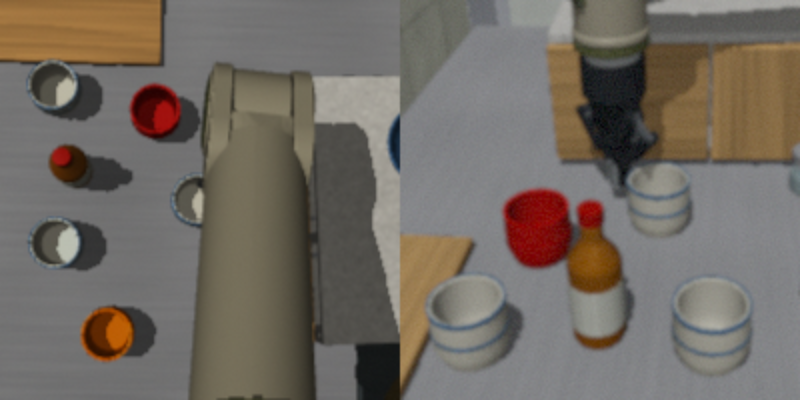

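The closed fingers are down behind the cup: in the picture the fingertips are at about (620,185), with the cup at (658,198) still upright. I'll push the first part and check.

```bash
python3 -m handwheel '[[[0,-0.008,0,0,0,0],[0,-0.014,0,0,0,0],[0,-0.019,0,0,0,0],[0,-0.024,0,0,0,0],[0,-0.029,0,0,0,0],[0,-0.034,0,0,0,0],[0,-0.039,0,0,0,0],[0,-0.044,0,0,0,0],[0,-0.049,0,0,0,0],[0,-0.054,0,0,0,0]]]'
python3 - <<'E'
from h import *
s=get_image('side')
X=[.51,-.108,.03]
v,i=fit([(s,near(s,'cup',X),CUP)],X[:2],[.01,.01]); print(v,i,'dist',np.hypot(*(v-[.683,-.262]))); delta([*v,.02])
E
```

```text
time: 5.35
tcp_pos: [0.5462, -0.1391, 0.0195]
ee_rot: [0.913, 0.408, 0.0, 0.0]
wrist_force: [3.5, -2.0, 4.2]
width: -0.002
gripper_force: 3.1
cup 0.62 4.2
[ 0.50365417 -0.10061749] 0.9580786026200874 dist 0.24126590866767553
t 5.45 tcp [ 0.5458 -0.1386  0.0194] yaw 0.84 w 0.0 F [ 1.2 -2.3  5.7] j7 -0.7
shift [ 0.0002 -0.0567 -0.0005] wz None
```

```bash
python3 -m handwheel '[[[0,-0.006,0,0,0,0],[0,-0.011,0,0,0,0],[0,-0.016,0,0,0,0],[0,-0.021,0,0,0,0],[0,-0.026,0,0,0,0],[0,-0.031,0,0,0,0],[0,-0.035,0,0,0,0],[0,-0.038,0,0,0,0],[0,-0.038,0,0,0,0]]]'
python3 -m handwheel '[[[0,0.005,0,0,0,0],[0,0.02,0,0,0,0],[0,0.025,0,0,0,0],[0,0.025,-0.04,0,0,0],[0,0.025,-0.1,0,0,0],[0,0.025,-0.16,0,0,0],[0,0.025,-0.2,0,0,0],[0,0.025,-0.2,0,0,0]]]'
python3 - <<'E'
from h import *
s=get_image('side');save(s,'s3.png')
X=[.477,-.077,.03]
v,i=fit([(s,near(s,'cup',X),CUP)],X[:2],[.01,.01]); print(v,i,'dist',np.hypot(*(v-[.683,-.262]))); delta([.508,-.2,.142],0.03)
p=spotter.spot_point(s,'wide_door_press'); print([(k['p'],k['centre']) for k in p], proj(s,[.508,-.251,.154]))
cv2.imwrite('pics/c3.png',cv2.resize(s['frame'][100:360,180:460,::-1],None,fx=2,fy=2))
E
```

```text
time: 6.58
tcp_pos: [0.5176, -0.1134, 0.0194]
ee_rot: [0.913, 0.408, 0.0, -0.0]
wrist_force: [2.4, -2.2, 5.4]
width: 0.006
gripper_force: 3.3
time: 7.58
tcp_pos: [0.5382, -0.1307, 0.2228]
ee_rot: [0.913, 0.408, 0.002, 0.002]
wrist_force: [0.1, 0.1, -0.1]
width: 0.0
gripper_force: 0.0
cup 0.79 2.8
[ 0.47517871 -0.07668018] 0.9478114478114478 dist 0.2784477068249398
t 7.67 tcp [ 0.5362 -0.1305  0.2188] yaw 0.84 w 0.0 F [-0.6 -0.  -0.4] j7 -0.63
shift [-0.0705  0.0255  0.0768] wz 0.81
[(0.89, [0.5373, 0.425]), (0.59, [0.6311, 0.5833])] [np.float64(342.570540474399), np.float64(170.58012568286762)]
```

View pics/c3.png

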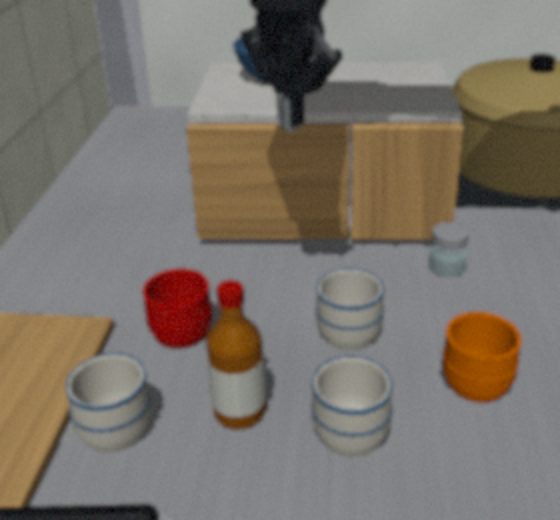

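The cup stands upright at crop (350,307), about 278 mm from the hinge, so it is clear. The gap between the doors is at crop x≈350 and everything else is unmoved. Next is the press.

```bash
python3 -m handwheel '[[[-0.02,0.007,0,0,0,0.16],[-0.04,0.014,0,0,0,0.33],[-0.06,0.02,0,0,0,0.5],[-0.069,0.027,0.01,0,0,0.66],[-0.069,0.027,0.03,0,0,0.81],[-0.069,0.027,0.05,0,0,0.81],[-0.069,0.027,0.07,0,0,0.81],[-0.069,0.027,0.077,0,0,0.81],[-0.069,0.027,0.077,0,0,0.81]]]'
python3 -c "
from h import *
delta([.510,-.232,.142],.03)"
```

```text
time: 8.85
tcp_pos: [0.5098, -0.1996, 0.1413]
ee_rot: [1.0, 0.015, -0.001, -0.001]
wrist_force: [-0.2, -0.1, 0.0]
width: 0.002
gripper_force: 0.0
t 8.85 tcp [ 0.5098 -0.1996  0.1413] yaw 0.03 w 0.0 F [-0.2 -0.1  0. ] j7 -1.29
shift [-0.0008  0.0324 -0.0007] wz -0.0
```

```bash
python3 -m handwheel '[[[0,0.01,0,0,0,0],[0,0.018,0,0,0,0],[0,0.023,0,0,0,0],[0,0.027,0,0,0,0],[0,0.03,0,0,0,0],[0,0.03,0,0,0,0]]]'
```

```text
time: 9.6
tcp_pos: [0.5113, -0.23, 0.1423]
ee_rot: [1.0, 0.015, -0.0, -0.0]
wrist_force: [-0.2, 0.2, -0.7]
width: 0.002
gripper_force: 0.0
```

Not touching yet. I'll go on in small steps and watch the force.

```bash
python3 -m handwheel '[[[0,0.002,0,0,0,0],[0,0.004,0,0,0,0],[0,0.005,0,0,0,0],[0,0.005,0,0,0,0]]]'
```

```text
time: 10.1
tcp_pos: [0.5115, -0.2349, 0.1423]
ee_rot: [1.0, 0.015, -0.0, -0.0]
wrist_force: [-0.0, 0.4, -0.4]
width: 0.0
gripper_force: 0.0
```

```bash
python3 -m handwheel '[[[0,0.002,0,0,0,0],[0,0.003,0,0,0,0],[0,0.003,0,0,0,0]]]'; python3 -m handwheel '[[[0,0.002,0,0,0,0],[0,0.003,0,0,0,0],[0,0.003,0,0,0,0]]]'
```

```text
time: 10.48
tcp_pos: [0.5116, -0.2377, 0.1423]
ee_rot: [1.0, 0.015, -0.0, -0.0]
wrist_force: [-0.3, 0.7, 0.1]
width: -0.002
gripper_force: 0.4
time: 10.85
tcp_pos: [0.5115, -0.2401, 0.1423]
ee_rot: [1.0, 0.015, -0.0, -0.001]
wrist_force: [-2.6, 3.5, 2.1]
width: 0.007
gripper_force: 2.2
```

```bash
python3 -m handwheel '[[[0,0.001,0,0,0,0],[0,0.002,0,0,0,0],[0,0.002,0,0,0,0]]]'; python3 -m handwheel '[[[0,0.001,0,0,0,0],[0,0.0015,0,0,0,0],[0,0.0015,0,0,0,0]]]'
```

```text
time: 11.22
tcp_pos: [0.5115, -0.2421, 0.1422]
ee_rot: [1.0, 0.015, -0.0, -0.001]
wrist_force: [-2.7, 4.5, 1.9]
width: -0.005
gripper_force: 2.3
time: 11.6
tcp_pos: [0.5115, -0.2435, 0.1422]
ee_rot: [1.0, 0.015, -0.0, -0.001]
wrist_force: [-2.7, 4.3, 2.9]
width: 0.002
gripper_force: 2.4
```

```bash
python3 -m handwheel '[[[0,0.001,0,0,0,0],[0,0.0015,0,0,0,0],[0,0.0015,0,0,0,0]]]'; python3 -m handwheel '[[[0,0.001,0,0,0,0],[0,0.001,0,0,0,0]]]'
```

```text
time: 11.98
tcp_pos: [0.5115, -0.2439, 0.1422]
ee_rot: [1.0, 0.016, -0.001, -0.001]
wrist_force: [-5.4, 8.3, 4.3]
width: 0.0
gripper_force: 4.2
time: 12.22
tcp_pos: [0.5115, -0.244, 0.1422]
ee_rot: [1.0, 0.016, -0.001, -0.002]
wrist_force: [-5.9, 10.8, 6.8]
width: -0.001
gripper_force: 5.6
```

The force jumped to 11 N with no further travel, so the door is on its stop and the catch has let go. Backing away ahead of the door, then up.

```bash
python3 -m handwheel '[[[0,-0.05,0,0,0,0],[0,-0.1,0,0,0,0],[0,-0.14,-0.02,0,0,0],[0,-0.17,-0.07,0,0,0],[0,-0.18,-0.13,0,0,0],[0,-0.18,-0.16,0,0,0],[0,-0.18,-0.16,0,0,0],[0,-0.18,-0.16,0,0,0]]]'
python3 -m handwheel '[[[-0.03,0,0,0,0,0],[-0.03,0,0,0,0,0],[-0.03,0,0,0,0,0],[-0.03,0,0,0,0,0],[-0.03,0,0,0,0,0],[-0.03,0,0,0,0,0],[-0.03,0,0,0,0,0],[-0.03,0,0,0,0,0],[-0.03,0,0,0,0,0],[-0.03,0,0,0,0,0]]]'
python3 - <<'E'
from h import *
s=get_image('side');t=get_image('top')
X=[.475,-.077,.03]
v,i=fit([(s,near(s,'cup',X),CUP)],X[:2],[.01,.01]); print(v,i,'dist',np.hypot(*(v-[.683,-.262])))
cv2.imwrite('pics/c4.png',cv2.resize(np.hstack([t['frame'][100:320,190:400],s['frame'][120:340,200:450]])[:,:,::-1],None,fx=1.7,fy=1.7))
E
```

```text
time: 13.22
tcp_pos: [0.5063, -0.0674, 0.3015]
ee_rot: [1.0, 0.015, -0.0, 0.0]
wrist_force: [-0.0, 0.2, -0.5]
width: 0.0
gripper_force: 0.0
time: 14.48
tcp_pos: [0.4765, -0.0678, 0.3023]
ee_rot: [1.0, 0.015, 0.0, -0.0]
wrist_force: [-0.6, 0.6, -0.1]
width: 0.006
gripper_force: 0.0
cup 0.83 2.4
[ 0.47513702 -0.07680179] 0.9483925549915397 dist 0.27839790665191516
```

View pics/c4.png

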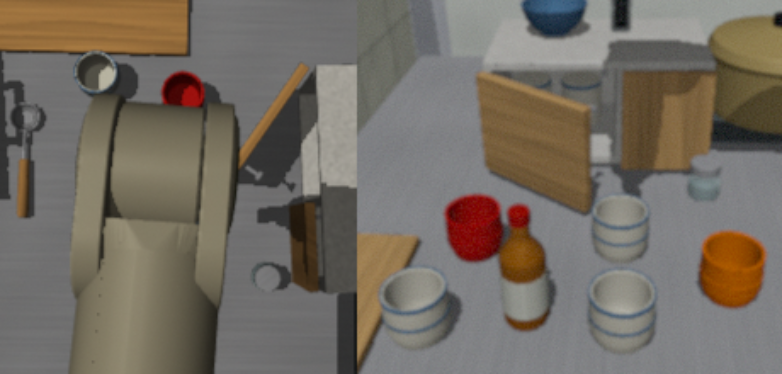

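The wide door is ajar, from crop (480,75) to (590,205). It is clear of the cup at (620,228) and the red cup at (473,227). The narrow door is shut and the other things are in place. I'll let it settle, then hand in.

```bash
python3 -m handwheel '[[[0,0,0,0,0,0],[0,0,0,0,0,0],[0,0,0,0,0,0],[0,0,0,0,0,0],[0,0,0,0,0,0],[0,0,0,0,0,0],[0,0,0,0,0,0],[0,0,0,0,0,0]]]' | head -2; python3 -c "
from rig import order; print(order.sign_off())"
```

```text
time: 15.62
tcp_pos: [0.4765, -0.0678, 0.3023]
the job is handed in; nothing more can be done
None
```

I pushed the teacup upright out of the wide door's swing (about 278 mm from the hinge), and the wide door released and is ajar; the narrow door stayed shut, nothing else was seen to move, and I handed it in at 15.6 s (no verdict was returned).

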